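# Load the reagent carrier of the photometer

## Robot

A 6-joint arm with a two-finger parallel gripper is mounted at the origin on a cart in front of the work surface, level with it; the furniture and walls round the work are solid. World frame = base frame: x ahead of the robot, y to its left, z up, the work surface at z = 0. Lengths are in m, angles in rad, forces in N, time in s.
With the tool pointing down it reaches from about 0.4 to 0.825 m from the base axis. Payload 7 kg.
Tool frame: the origin (TCP) lies midway between the tips of the shut fingers; the grasp point (between the pads) lies 19 mm behind it (env.tcp_to_grasp is the distance from the TCP to the grasp point, in m); z points along the fingers, y is the line along which they close (so a half turn about z gives the same grasp; the last joint's range is limited). The gripper opens to 88 mm and grips with 3 to 60 N. Pads are 19 mm wide; open, the fingers measure 130 mm over their backs; the gripper's body (78 mm by 193 mm) begins 47 mm behind the grasp point.
Start: joints at [-0.838, 0.359, 0.012, 0, -1.224, -0.288], TCP at [0.29, -0.609, 0.227] pointing down, gripper open.
Joint ranges: [-3.07, 3.07], [-1.43, 2.12], [-1.02, 1.25], [-3.03, 1.67], [-3.05, -0], [-3.03, 3.03]. Speed limits (rad/s): [2.39, 2.39, 3.01, 3.14, 3.14, 3.14].

## Interface

Orientations are given as [roll, pitch, yaw] about the fixed x, y, z axes, in that order (R = Rz(yaw) Ry(pitch) Rx(roll)).
In Python, from cell import get_state, vision, workorder, env gives the robot as it stands. The module is installed in compiled form; this text tells all that it offers.
- The arm moves only by the shell command python3 -m inch 'ROWS' [FORCE]. ROWS is JSON, a list of rows, each a list of 3 entries, a list of its own where there are three numbers: the turn, a rotation vector about the tool's x, y, z in rad, then the shift along the tool's x, y, z in mm, then the opening, from 0 (shut) to 1 (fully open). In form: [[[rx, ry, rz], [tx, ty, tz], fingers], ...]. A call has 1 to 10 rows; each row is the pose to reach, as a shift and turn from the pose commanded when the call began, along the tool's axes at that moment; what a row does not reach only later rows make up. A row lasts 1/12 s, in which the tool goes at most 41.7 mm and 7.16 degrees, less where a joint would pass 70% of its speed; a pose out of reach is approached as far as the arm can. A call with a gripper value outside its range is refused whole. The fingers move at their own pace and stop on an object; FORCE is the grip in N (left out, the last holds). Time passes only in rows, so rows that repeat a pose let the fingers close. It gives the time, the measured TCP pose, the force, the opening and the grip force at its end, in the units of the state.
- get_state(): the state, without advancing time (a new reading comes with each control period).
- vision.read_camera(name): name is "side" or "top" or "wrist"; returns a dict with "image" (480x640x3 uint8, red, green, blue), "depth" (480x640 float32, m along the optical axis (not along the pixel's ray), 0 where there is no reading), "fx", "fy", "cx", "cy" (pixels), "extrinsics" (4x4, takes a point from world to camera coordinates). Camera axes: x right, y down, z forward; pixel columns grow to the right and rows downward; lengths in m; the calibration is good to about 2 mm. The wrist camera is an equidistant fisheye: a pixel r from the principal point sees the ray r / f radians off the axis. A picture is of the moment at which its call begins.
- workorder.job_done(): hands the job in; it is judged then, once.
The state is a dict: "clock": time; "joints": joint angles; "qd": joint speeds; "tau": joint torques, N m; "tcp_pos": TCP position; "eef_rot": TCP orientation; "ft_force": force on the tool from outside, world axes, zero at the start; "moment": the same for the moment, N m; "finger_gap": opening from 0.0 (shut) to 1.0 (fully open); "grasp_force": force on a finger pad.
Only numpy, scipy, OpenCV 4.12 (cv2) and the standard library are available. Lean on these libraries where they do the work, as an engineer would, in place of code of your own. Each camera call takes 0.05 s, during which the arm holds its last target. There are 200 camera calls.

## Task

Load the photometer's reagent carrier: stand the bottles with the blue, black and green caps upright on the floor of the cup whose collar has the colour of their cap. The brown bottle with the black cap is too slim for its cup, so the white reducing sleeve has to sit down in the black-collared cup as well, with that bottle standing inside it. Set the bottles in gently, keep them upright all the way, and leave the bottle with the orange cap, the timer and the cuvette case where they are.

Things in the scene. Friction and masses are not known exactly. Their poses are not given: they have to be found in the camera images.
- sleeve: Loose white plastic sleeve: upright tube open at both ends, outside diameter 64 mm, height 34 mm, inside 59 mm; 45 g. Origin: centre of its underside, z up. Grasp it across the outside. Seated in the black-collared cup it stands on the cup's floor and rises 14 mm above the collar, so take it by its upper 12 mm or so.
- bottle_blue_cap: Loose large white reagent bottle with blue cap and blue label band: body diameter 60 mm, height 126 mm (straight body up to about 85 mm, cap 38 mm wide above 101 mm); 0.22 kg. Origin: centre of its base, z up. Grasp round the body.
- bottle_black_cap: Loose amber (brown) glass reagent bottle with black cap: body diameter 48 mm, height 99 mm (straight body up to about 65 mm, cap 30 mm wide above 79 mm); 0.12 kg. Origin: centre of its base, z up. Grasp round the body; standing in the sleeve its lowest 34 mm are inside.
- bottle_green_cap: Loose small white reagent bottle with green cap and green label band: body diameter 32 mm, height 59 mm (straight body up to about 37 mm, cap 20 mm wide above 47 mm); 47 g. Origin: centre of its base, z up. Grasp round the body; standing in its cup its lowest 14 mm are inside.
- cup_blue_collar: Fixed grey cup, blue collar. Bore 78 mm; the collar flares from 78 to 83 mm inside (90 mm outside) between 14 mm and the rim 24 mm above the origin. Origin: centre of its underside, 8 mm above the worktop; z up; inner floor 4 mm above the origin. The cups stand in a row along their x axis, 92 mm apart, in any order, on a tray 290 x 98 mm with edges 18 mm high.
- cup_black_collar: Fixed grey cup, black collar; same sizes as the blue one: bore 78 mm, mouth 83 mm inside, 90 mm outside, collar from 14 mm to the rim 24 mm above the origin. Origin: centre of its underside, 8 mm above the worktop; z up; inner floor 4 mm above the origin. The cups stand in a row along their x axis, 92 mm apart, in any order, on a tray 290 x 98 mm with edges 18 mm high.
- cup_green_collar: Fixed grey cup, green collar, the smallest. Bore 46 mm; the collar flares from 46 to 51 mm inside (58 mm outside) between 10 mm and the rim 18 mm above the origin. Origin: centre of its underside, 8 mm above the worktop; z up; inner floor 4 mm above the origin. The cups stand in a row along their x axis, 92 mm apart, in any order, on a tray 290 x 98 mm with edges 18 mm high.
- bottle_orange_cap: Bystander: small bottle like the green-capped one (32 mm wide, 59 mm high) but with an orange cap and band. It stands among the things to be moved and stays where it is. Origin: centre of its base.
- timer: Bystander: square white lab timer, 62 x 62 x 16 mm, lying on the worktop. Stays where it is. Origin: centre of its underside.
- cuvette_case: Bystander: dark blue flat case, 32 x 90 x 18 mm (its y axis is its long side), lying on the worktop. Stays where it is. Origin: centre of its underside.

How it is judged:
By the outcome, as a careful person would: the job done as asked, in the order asked, and still so for the second after the job is handed in, with the robot touching nothing.
It also fails if it takes over 120 s, if anything falls off the work surface, if the arm or the gripper's body presses on something with over 40 N, if the wrist force passes 120 N, or if a joint passes its speed limit or range.

## Working session

There is one attempt and no reset: what is moved stays moved. The work goes in short steps, Python scripts to look and compute and a shell command to move; the robot and the scene stay as the last step left them, time stands still between calls to the robot, and variables do not carry over. Pictures are saved under pics/ and viewed, at most 14 in all, crops included, and the job is handed in when it is done.

```bash
mkdir -p pics
cat > h.py <<'E'
import numpy as np, cv2
from cell import get_state, vision, workorder, env
def cam(n):
    c=vision.read_camera(n); c['E']=np.array(c['extrinsics']); return c
def save(c,name): cv2.imwrite('pics/'+name+'.png',c['image'][:,:,::-1])
def world(c):  # pinhole depth -> world points
    d=c['depth']; v,u=np.mgrid[:480,:640]
    P=np.stack([(u-c['cx'])/c['fx']*d,(v-c['cy'])/c['fy']*d,d],-1)
    R,t=c['E'][:3,:3],c['E'][:3,3]
    return (P-t)@R
E
python3 - <<'E'
from h import *
for n in ('top','side','wrist'):
    c=cam(n); save(c,n+'0'); print(n,c['fx'],c['cx'],c['cy'],np.round(c['E'],3).tolist())
s=get_state(); print(s, env.tcp_to_grasp)
E
```

```text
top 508.2990663181736 317.8333541402395 236.60839248507853 [[-0.02, -1.0, -0.012, -0.034], [-0.995, 0.022, -0.101, 0.603], [0.101, 0.01, -0.995, 1.197], [0.0, 0.0, 0.0, 1.0]]
side 513.7738193540519 319.9408002799071 236.28768291434167 [[0.852, -0.523, 0.021, -0.538], [-0.199, -0.36, -0.911, 0.155], [0.484, 0.773, -0.411, 1.355], [0.0, 0.0, 0.0, 1.0]]
wrist 371.64829954431775 321.59136834814774 237.92609064892514 [[-0.43, 0.903, 0.002, 0.674], [0.867, 0.412, 0.281, -0.035], [0.253, 0.122, -0.96, 0.392], [0.0, 0.0, 0.0, 1.0]]
{'clock': 0.15, 'joints': array([-8.37896440e-01,  3.59271405e-01,  1.12562413e-02, -2.45468545e-04,
       -1.22407126e+00, -2.88151716e-01]), 'qd': array([-0.00069649, -0.00294086,  0.00170414,  0.00135769, -0.0014479 ,
       -0.00178686]), 'tau': array([-7.23484791e-04, -5.83276141e+01,  2.93288916e+01,  7.00125933e+00,
        8.70154094e-03, -1.04557148e-04]), 'tcp_pos': array([ 0.29025379, -0.60900344,  0.22580213]), 'eef_rot': array([ 3.14029016e+00, -1.45384767e-04, -2.69692795e+00]), 'ft_force': array([ 0.63720605, -0.30454467, -0.3467266 ]), 'moment': array([-0.0114207 , -0.029416  ,  0.00083313]), 'grasp_force': 0.0, 'finger_gap': 1.0038107310616267} 0.0188
```

View pics/top0.png

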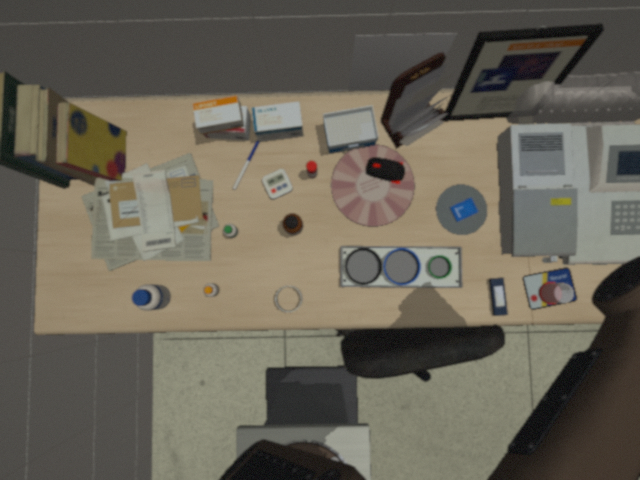

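View pics/side0.png

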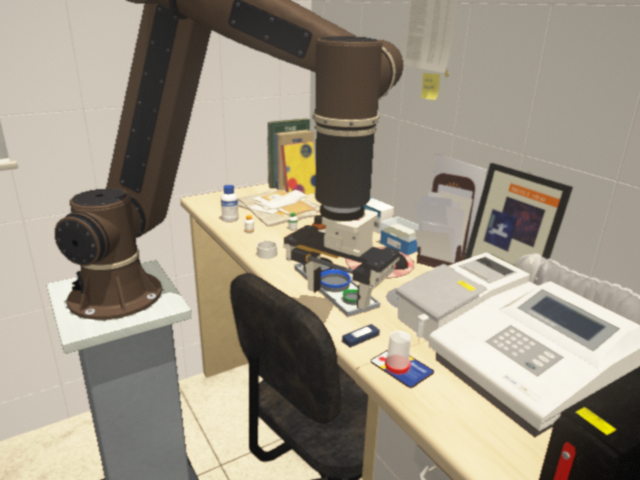

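The top view shows the blue cap (147,296), green (230,231), orange (210,290), sleeve (288,299) and black cap (292,224). The cups are black (363,266), blue (402,266) and green (439,267). The side view shows a chair back at the table edge.

```bash
cat >> h.py <<'E'
def ray(c,u,v,z):
    R,t=c['E'][:3,:3],c['E'][:3,3]; o=-R.T@t
    d=R.T@np.array([(u-c['cx'])/c['fx'],(v-c['cy'])/c['fy'],1]); return o+d*(z-o[2])/d[2]
E
python3 - <<'E'
from h import *
c=cam('top'); im=c['image']; W=world(c); hsv=cv2.cvtColor(im,cv2.COLOR_RGB2HSV)
H,S,V=[hsv[...,i].astype(int) for i in range(3)]
blue=(H>100)&(H<125)&(S>110); green=(H>55)&(H<95)&(S>60); dark=V<60; org=(H>8)&(H<20)&(S>150)
wht=(S<75)&(V>110)
def blob(name,m,u,v,r,z,mode='circ'):
    k=np.zeros_like(m); k[v-r:v+r+1,u-r:u+r+1]=1; m=(m&k).astype(np.uint8)
    cs,_=cv2.findContours(m,cv2.RETR_EXTERNAL,cv2.CHAIN_APPROX_NONE)
    if not cs: print(name,'none');return
    p=max(cs,key=len)
    if len(p)<5: print(name,'small');return
    (cu,cv_),(a,b),_=cv2.fitEllipse(p); w=ray(c,cu,cv_,z); h=W[...,2][m>0]
    pxm=c['fx']/(np.linalg.norm(W[v,u]-(-c['E'][:3,:3].T@c['E'][:3,3])))
    print(name,round(cu,1),round(cv_,1),'diam mm',round(a/pxm*1e3),round(b/pxm*1e3),'xyz',w.round(4),'r',np.hypot(w[0],w[1]).round(3),'h95',np.percentile(h,95).round(3), 'n',m.sum())
blob('capblue',blue,147,296,14,.126)
blob('capgreen',green,230,231,8,.059)
blob('caporange',org,210,290,8,.059)
blob('capblack',dark,292,224,13,.099)
blob('cupblack',dark,363,266,21,.032)
blob('cupblue',blue,402,266,21,.032)
blob('cupgreen',green,439,267,16,.026)
blob('sleeve',(W[...,2]>.024)&(W[...,2]<.045),288,299,20,.034)
print('chair',W[330:375,345:500,2].max(), 'chair far x',W[330:380,345:500][W[330:380,345:500,2]>-.3][:,0].max())
# tops by height segmentation
for n,u,v,lo,hi in [('blue',147,296,.112,.14),('black',292,224,.088,.11),('green',230,231,.05,.07),('orange',210,290,.05,.07)]:
    q=W[v-18:v+19,u-18:u+19].reshape(-1,3); q=q[(q[:,2]>lo)&(q[:,2]<hi)]; print(n,q.mean(0).round(4),np.ptp(q,0).round(3),len(q))
cv2.imwrite('pics/crop.png',cv2.resize(im[160:320,120:520,::-1],None,fx=2,fy=2,interpolation=2))
E
```

```text
capblue 141.0 297.0 diam mm 33 38 xyz [0.4673 0.3453 0.126 ] r 0.581 h95 0.129 n 203
capgreen 227.7 229.0 diam mm 15 16 xyz [0.6223 0.1659 0.059 ] r 0.644 h95 0.063 n 42
caporange 207.9 289.6 diam mm 14 17 xyz [0.4808 0.2126 0.059 ] r 0.526 h95 0.062 n 29
capblack 290.5 222.3 diam mm 29 33 xyz [0.6297 0.0145 0.099 ] r 0.63 h95 0.101 n 164
cupblack 364.5 264.5 diam mm 71 81 xyz [ 0.5328 -0.157   0.032 ] r 0.555 h95 0.035 n 108
cupblue 400.9 266.1 diam mm 85 87 xyz [ 0.5272 -0.2439  0.032 ] r 0.581 h95 0.035 n 125
cupgreen 439.4 266.5 diam mm 54 56 xyz [ 0.5246 -0.3369  0.026 ] r 0.623 h95 0.028 n 116
sleeve 287.9 298.3 diam mm 64 65 xyz [0.4562 0.0275 0.034 ] r 0.457 h95 0.038 n 99
chair 1.250787913654794 chair far x 0.47864618369529915
blue [0.4675 0.3482 0.1246] [0.035 0.037 0.019] 253
black [0.632  0.0137 0.0979] [0.029 0.028 0.016] 139
green [0.6227 0.1666 0.0584] [0.019 0.02  0.017] 59
orange [0.4808 0.2131 0.0582] [0.017 0.019 0.011] 59
```

View pics/crop.png

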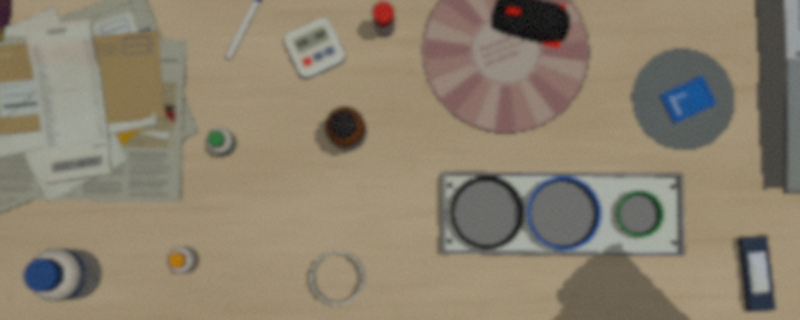

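```bash
python3 -m inch '[[[0,0,-1.126],[-300,259,0],1],[[0,0,-1.126],[-300,259,0],1],[[0,0,-1.126],[-300,259,0],1],[[0,0,-1.126],[-300,259,0],1],[[0,0,-1.126],[-300,259,0],1],[[0,0,-1.126],[-300,259,0],1],[[0,0,-1.126],[-300,259,0],1],[[0,0,-1.126],[-300,259,0],1],[[0,0,-1.126],[-300,259,0],1],[[0,0,-1.126],[-300,259,0],1]]'
python3 - <<'E'
from h import *
c=cam('wrist'); save(c,'w1'); s=get_state(); print(s['tcp_pos'],s['eef_rot'],s['joints'].round(2)); print(np.round(c['E'],3).tolist(), -c['E'][:3,:3].T@c['E'][:3,3])
E
```

```text
clock: 1.03
tcp_pos: [0.4509, -0.2432, 0.2268]
eef_rot: [-3.141, 0.0, -1.561]
ft_force: [0.5, -0.9, -0.9]
finger_gap: 1.003
grasp_force: 0.0
[ 0.45175897 -0.24201538  0.22688772] [-3.14006531e+00  5.71017967e-04 -1.56592447e+00] [-0.11  0.09 -0.34 -0.   -1.14  0.11]
[[-1.0, -0.009, 0.0, 0.448], [-0.009, 0.959, 0.282, 0.202], [-0.003, 0.282, -0.959, 0.462], [0.0, 0.0, 0.0, 1.0]] [ 0.45149736 -0.31989256  0.38550632]
```

View pics/w1.png

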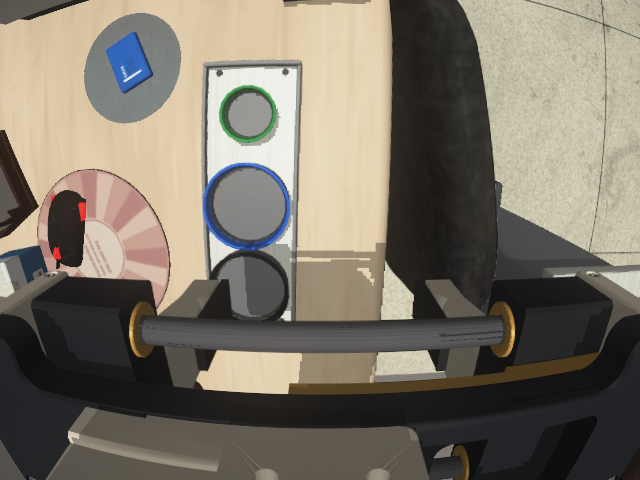

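The wrist view shows green (249,114), blue (247,206) and black (250,285) collars. I'll fix the cup centres by fisheye rays and check the chair's height.

```bash
cat >> h.py <<'E'
def fray(c,u,v):
    R,t=c['E'][:3,:3],c['E'][:3,3]; o=-R.T@t
    a,b=np.asarray(u,float)-c['cx'],np.asarray(v,float)-c['cy']; r=np.hypot(a,b)+1e-9; th=r/c['fx']
    d=np.stack([a/r*np.sin(th),b/r*np.sin(th),np.cos(th)],-1); return o,d@R,np.cos(th)
def fpt(c,u,v,z):
    o,d,_=fray(c,u,v); return o+d*((z-o[2])/d[...,2])[...,None]
def fworld(c):
    v,u=np.mgrid[:480,:640]; o,d,ct=fray(c,u,v); return o+d*(c['depth']/ct)[...,None]
def fitc(P):
    A=np.c_[2*P[:,:2],np.ones(len(P))]; s=np.linalg.lstsq(A,(P[:,:2]**2).sum(1),rcond=None)[0]
    return s[:2],np.sqrt(s[2]+s[0]**2+s[1]**2)
E
python3 - <<'E'
from h import *
c=cam('wrist'); im=c['image']; hsv=cv2.cvtColor(im,cv2.COLOR_RGB2HSV); W=fworld(c)
H,S,V=[hsv[...,i].astype(int) for i in range(3)]
for n,m,(u0,u1,v0,v1),z in [('blue',(H>100)&(H<125)&(S>110),(190,310,150,255),.032),('green',(H>45)&(H<95)&(S>90),(205,295,75,150),.026),('black',(V<60)&(W[...,2]>.02)&(W[...,2]<.045),(205,295,245,325),.032)]:
    k=np.zeros(m.shape,np.uint8); k[v0:v1,u0:u1]=m[v0:v1,u0:u1]
    cs,_=cv2.findContours(k,cv2.RETR_EXTERNAL,cv2.CHAIN_APPROX_NONE); p=max(cs,key=len)[:,0]
    P=fpt(c,p[:,0],p[:,1],z)
    for _ in range(5):
        ctr,r=fitc(P); e=abs(np.hypot(*(P[:,:2]-ctr).T)-r); P=P[e<=np.percentile(e,92)] if e.max()>.003 else P
    print(n,ctr.round(4),'diam',2*r,len(P),e.max(), 'rim z',np.median(W[...,2][k>0]))
ch=W[60:280,395:490]; print('chair z',np.nanmax(ch[...,2]),np.median(ch[...,2]))
E
```

```text
blue [ 0.5261 -0.2466] diam 0.08766090034285241 246 0.0009492364676153761 rim z 0.031499785336855546
green [ 0.5235 -0.3384] diam 0.055222864787447354 159 0.000731592986328064 rim z 0.025869276517743678
black [ 0.5261 -0.1605] diam 0.07816769312900364 205 0.0029211590008455385 rim z 0.03132259016320807
chair z 0.38550387883446746 0.05809814461213647
```

```bash
python3 -m inch '[[[0,0,0],[-370,-50,0],1],[[0,0,0],[-370,-50,0],1],[[0,0,0],[-370,-50,0],1],[[0,0,0],[-370,-50,0],1],[[0,0,0],[-370,-50,0],1],[[0,0,0],[-370,-50,0],1],[[0,0,0],[-370,-50,0],1],[[0,0,0],[-370,-50,0],1],[[0,0,0],[-370,-50,0],1],[[0,0,0],[-370,-50,0],1]]'
python3 - <<'E'
from h import *
c=cam('wrist'); save(c,'w2'); s=get_state(); print(s['tcp_pos'],s['eef_rot'])
E
```

```text
clock: 1.97
tcp_pos: [0.501, 0.1285, 0.2264]
eef_rot: [-3.141, 0.001, -1.568]
ft_force: [0.5, -0.4, 1.2]
finger_gap: 1.005
grasp_force: 0.0
[0.50015721 0.12616361 0.2261239 ] [ 3.14118066e+00 -2.91620536e-04 -1.56747081e+00]
```

View pics/w2.png

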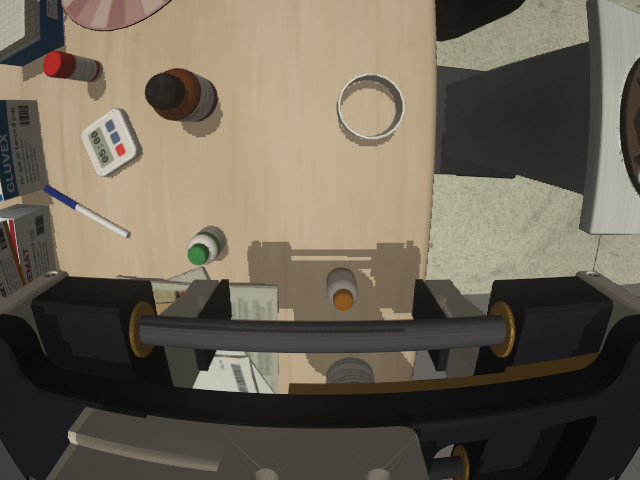

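The sleeve rim is centred near (371,107), black cap top (165,95), green cap (199,254), orange (343,299).

Run:
```python
from h import *
c=cam('wrist'); W=fworld(c); s=get_state(); print(s['tcp_pos'],s['eef_rot'])
for n,(u,v,h),lo,hi in [('sleeve',(371,107,45),.028,.040),('black',(175,95,50),.093,.105),('green',(203,250,25),.055,.064),('orange',(343,295,20),.055,.064)]:
    w=W[v-h:v+h,u-h:u+h].reshape(-1,3); uv=np.mgrid[v-h:v+h,u-h:u+h].reshape(2,-1)[::-1].T
    m=(w[:,2]>lo)&(w[:,2]<hi); hull=cv2.convexHull(uv[m].astype(np.int32))[:,0]
    P=fpt(c,hull[:,0],hull[:,1],(lo+hi)/2); ctr,r=fitc(P); print(n,ctr.round(4),2*r,'mean',w[m].mean(0).round(4),m.sum())
```

```text
[0.49972156 0.1245316  0.22605787] [ 3.14064552e+00 -5.69015238e-04 -1.56880556e+00]
sleeve [0.4547 0.0265] 0.06363248182711324 mean [0.4527 0.0254 0.0339] 641
black [0.6297 0.0129] 0.030805542732996044 mean [0.6297 0.013  0.0985] 978
green [0.6206 0.165 ] 0.01988763549109287 mean [0.6209 0.1653 0.0589] 298
orange [0.4797 0.2112] 0.020285647368948202 mean [0.4798 0.2114 0.0591] 308
```

```bash
python3 -m inch '[[[0,0,0],[33,15,20],1],[[0,0,0],[65,30,50],1],[[0,0,0],[98,45,85],1],[[0,0,0],[98,45,120],1],[[0,0,0],[98,45,150],1],[[0,0,0],[98,45,172],1],[[0,0,0],[98,45,190],1],[[0,0,0],[98,45,199],1],[[0,0,0],[98,45,203],1],[[0,0,0],[98,45,203],1]]' && python3 -m inch '[[[0,0,0],[0,0,0],1],[[0,0,0],[0,0,0],1],[[0,0,0],[0,0,0],0.6],[[0,0,0],[0,0,0],0.6],[[0,0,0],[0,0,0],0.6],[[0,0,0],[0,0,0],0.6],[[0,0,0],[0,0,0],0.6],[[0,0,0],[0,0,0],0.6]]' 12
```

```text
clock: 2.9
tcp_pos: [0.4546, 0.0248, 0.0233]
eef_rot: [3.141, -0.001, -1.572]
ft_force: [0.5, 0.4, 1.2]
finger_gap: 1.002
grasp_force: 0.0
clock: 3.57
tcp_pos: [0.4549, 0.0257, 0.0238]
eef_rot: [-3.141, 0.0, -1.57]
ft_force: [-0.7, 0.3, 4.2]
finger_gap: 0.729
grasp_force: 12.0
```

```bash
python3 -m inch '[[[0,0,0],[0,0,-15],0.6],[[0,0,0],[0,0,-40],0.6],[[0,0,0],[15,-6,-60],0.6],[[0,0,0],[40,-16,-60],0.6],[[0,0,0],[75,-31,-60],0.6],[[0,0,0],[110,-45,-60],0.6],[[0,0,0],[143,-58,-60],0.6],[[0,0,0],[168,-69,-60],0.6],[[0,0,0],[181,-74,-60],0.6],[[0,0,0],[181,-74,-60],0.6]]' && python3 -m inch '[[[0,0,0],[0,0,0],0.6],[[0,0,0],[0,0,0],0.6],[[0,0,0],[0,0,0],0.6]]'
python3 - <<'E'
from h import *
c=cam('top'); im=c['image']; cv2.imwrite('pics/t2.png',cv2.resize(im[200:330,300:500,::-1],None,fx=4,fy=4,interpolation=2))
E
```

```text
clock: 4.4
tcp_pos: [0.5294, -0.1579, 0.0829]
eef_rot: [3.141, -0.0, -1.574]
ft_force: [0.5, 0.3, -0.1]
finger_gap: 0.726
grasp_force: 12.0
clock: 4.65
tcp_pos: [0.5284, -0.1547, 0.0835]
eef_rot: [3.141, 0.0, -1.57]
ft_force: [0.0, 0.0, -0.3]
finger_gap: 0.726
grasp_force: 12.0
```

View pics/t2.png

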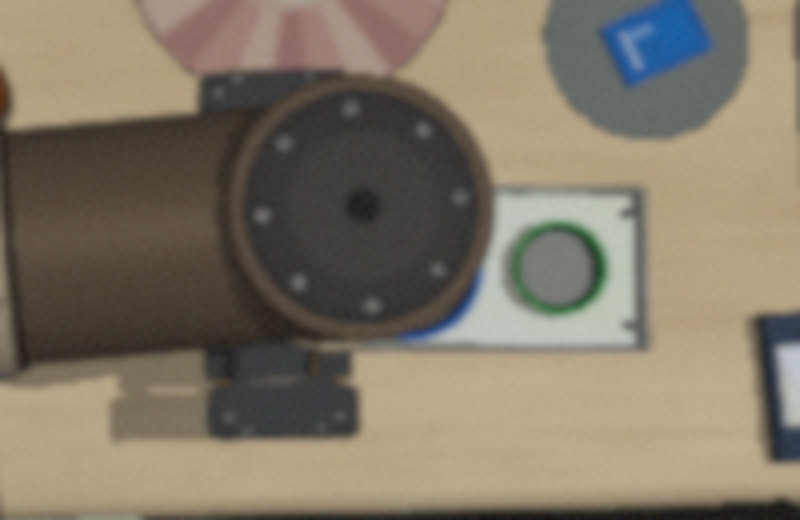

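The arm blocks the view of the cup, but the tray below is undisturbed. Lowering gently.

```bash
python3 -m inch '[[[0,0,0],[0,0,10],0.6],[[0,0,0],[0,0,22],0.6],[[0,0,0],[0,0,32],0.6],[[0,0,0],[0,0,39],0.6],[[0,0,0],[0,0,43],0.6],[[0,0,0],[0,0,45],0.6],[[0,0,0],[0,0,46],0.6],[[0,0,0],[0,0,47],0.6],[[0,0,0],[0,0,47],0.6],[[0,0,0],[0,0,47],0.6]]' && python3 -m inch '[[[0,0,0],[0,0,0],0.6],[[0,0,0],[0,0,0],0.6]]'
```

```text
clock: 5.53
tcp_pos: [0.529, -0.1555, 0.0369]
eef_rot: [-3.141, 0.0, -1.571]
ft_force: [-0.0, 0.2, 0.0]
finger_gap: 0.727
grasp_force: 12.0
clock: 5.7
tcp_pos: [0.5289, -0.1555, 0.0368]
eef_rot: [-3.141, 0.0, -1.571]
ft_force: [0.7, -0.6, -0.2]
finger_gap: 0.726
grasp_force: 12.0
```

```bash
python3 -m inch '[[[0,0,0],[0,0,0.7],0.6],[[0,0,0],[0,0,1.3],0.6],[[0,0,0],[0,0,1.3],0.6],[[0,0,0],[0,0,1.3],0.6]]' && python3 -m inch '[[[0,0,0],[0,0,0],0.8],[[0,0,0],[0,0,0],0.9],[[0,0,0],[0,0,0],1],[[0,0,0],[0,0,0],1],[[0,0,0],[0,0,0],1]]' && python3 -m inch '[[[0,0,0],[0,0,-20],1],[[0,0,0],[0,0,-60],1],[[0,0,0],[0,0,-100],1],[[0,0,0],[-30,0,-140],1],[[0,0,0],[-70,0,-180],1],[[0,0,0],[-110,0,-190],1],[[0,0,0],[-150,0,-190],1],[[0,0,0],[-180,0,-190],1],[[0,0,0],[-200,0,-190],1],[[0,0,0],[-200,0,-190],1]]'
python3 - <<'E'
from h import *
c=cam('wrist'); save(c,'w3'); W=fworld(c); print(get_state()['tcp_pos'])
m=(W[...,2]>.038)&(W[...,2]<.055); 
q=W[m]; k=(abs(q[:,0]-.5287)<.05)&(abs(q[:,1]+.1548)<.05); q=q[k]
print(len(q),np.median(q[:,2]),np.percentile(q,[5,95],axis=0)); print(fitc(q))
E
```

```text
clock: 6.03
tcp_pos: [0.529, -0.1554, 0.0358]
eef_rot: [-3.141, -0.0, -1.571]
ft_force: [-0.9, 1.7, 5.0]
finger_gap: 0.73
grasp_force: 12.0
clock: 6.45
tcp_pos: [0.5287, -0.1554, 0.0351]
eef_rot: [3.141, -0.0, -1.571]
ft_force: [-0.2, 0.8, -0.2]
finger_gap: 0.988
grasp_force: 0.0
clock: 7.28
tcp_pos: [0.529, 0.0486, 0.2258]
eef_rot: [-3.14, 0.001, -1.567]
ft_force: [-0.1, -0.1, 1.3]
finger_gap: 1.002
grasp_force: 0.0
[0.5287329  0.04685827 0.22539297]
392 0.04576016686041254 [[ 0.49926273 -0.15109845  0.03902458]
 [ 0.55747979 -0.12317604  0.04752506]]
(array([ 0.52842671, -0.15343781]), np.float64(0.030086166793862345))
```

View pics/w3.png

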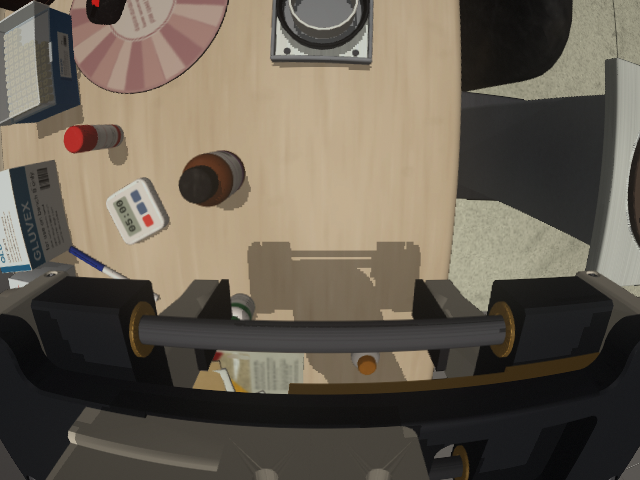

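The sleeve sits in the black-collared cup, seen at (320,15), with its top at 46 mm as it should be. Next is the blue-capped bottle.

```bash
python3 -m inch '[[[0,0,0],[-40,8,0],1],[[0,0,0],[-80,16,0],1],[[0,0,0],[-120,24,0],1],[[0,0,0],[-160,32,0],1],[[0,0,0],[-200,42,0],1],[[0,0,0],[-240,50,0],1],[[0,0,0],[-275,57,0],1],[[0,0,0],[-301,63,0],1],[[0,0,0],[-301,63,0],1],[[0,0,0],[-301,63,0],1]]' && python3 -m inch '[[[0,0,0],[0,0,15],1],[[0,0,0],[0,0,40],1],[[0,0,0],[0,0,70],1],[[0,0,0],[0,0,100],1],[[0,0,0],[0,0,128],1],[[0,0,0],[0,0,146],1],[[0,0,0],[0,0,154],1],[[0,0,0],[0,0,158],1],[[0,0,0],[0,0,158],1],[[0,0,0],[0,0,158],1]]'
```

```text
clock: 8.17
tcp_pos: [0.4655, 0.346, 0.2245]
eef_rot: [3.141, -0.001, -1.569]
ft_force: [0.7, -0.4, -0.0]
finger_gap: 0.995
grasp_force: 0.0
clock: 9.0
tcp_pos: [0.4666, 0.3457, 0.0684]
eef_rot: [-3.141, 0.001, -1.571]
ft_force: [0.5, 0.7, 0.1]
finger_gap: 0.999
grasp_force: 0.0
```

```bash
python3 -m inch '[[[0,0,0],[0,0,0],0.55],[[0,0,0],[0,0,0],0.55],[[0,0,0],[0,0,0],0.55],[[0,0,0],[0,0,0],0.55],[[0,0,0],[0,0,0],0.55],[[0,0,0],[0,0,0],0.55]]' 20 && python3 -m inch '[[[0,0,0],[0,0,-3],0.55],[[0,0,0],[0,0,-10],0.55],[[0,0,0],[0,0,-22],0.55],[[0,0,0],[0,0,-38],0.55],[[0,0,0],[0,0,-56],0.55],[[0,0,0],[0,0,-75],0.55],[[0,0,0],[0,0,-90],0.55],[[0,0,0],[0,0,-98],0.55],[[0,0,0],[0,0,-100],0.55],[[0,0,0],[0,0,-100],0.55]]'
python3 - <<'E'
from h import *
c=cam('side'); im=c['image']; cv2.imwrite('pics/s2.png',cv2.resize(im[100:300,160:400,::-1],None,fx=3,fy=3,interpolation=2))
E
```

```text
clock: 9.5
tcp_pos: [0.4659, 0.3458, 0.0676]
eef_rot: [-3.141, 0.0, -1.571]
ft_force: [-0.8, -0.7, 1.7]
finger_gap: 0.665
grasp_force: 20.0
clock: 10.33
tcp_pos: [0.4657, 0.3456, 0.1675]
eef_rot: [-3.142, 0.001, -1.571]
ft_force: [0.0, 0.4, -2.4]
finger_gap: 0.662
grasp_force: 20.0
```

View pics/s2.png

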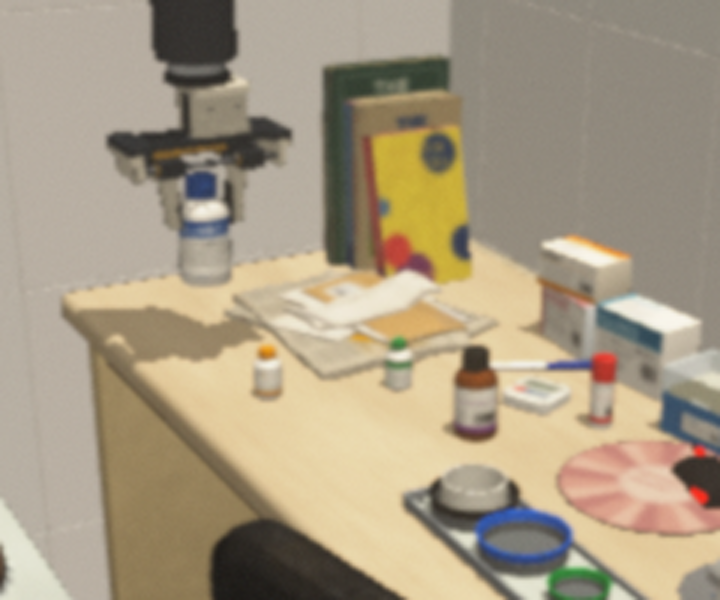

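The bottle hangs upright in the grip at (205,240), and the sleeve sits level in its cup. Carrying to the blue cup.

```bash
python3 -m inch '[[[0,0,0],[6,-1,0],0.55],[[0,0,0],[18,-2,0],0.55],[[0,0,0],[38,-4,0],0.55],[[0,0,0],[66,-7,0],0.55],[[0,0,0],[100,-10,0],0.55],[[0,0,0],[136,-14,0],0.55],[[0,0,0],[172,-17,0],0.55],[[0,0,0],[208,-21,0],0.55],[[0,0,0],[244,-25,0],0.55],[[0,0,0],[280,-28,0],0.55]]' && python3 -m inch '[[[0,0,0],[36,-4,0],0.55],[[0,0,0],[72,-8,0],0.55],[[0,0,0],[108,-11,0],0.55],[[0,0,0],[144,-15,0],0.55],[[0,0,0],[180,-19,0],0.55],[[0,0,0],[214,-22,0],0.55],[[0,0,0],[244,-25,0],0.55],[[0,0,0],[270,-28,0],0.55],[[0,0,0],[290,-30,0],0.55],[[0,0,0],[303,-32,0],0.55]]' && python3 -m inch '[[[0,0,0],[7,0,0],0.55],[[0,0,0],[9,0,0],0.55],[[0,0,0],[9,0,0],0.55],[[0,0,0],[9,0,0],0.55]]'
```

```text
clock: 11.22
tcp_pos: [0.4929, 0.0629, 0.1667]
eef_rot: [3.141, -0.0, -1.571]
ft_force: [1.4, 0.3, -2.4]
finger_gap: 0.663
grasp_force: 20.0
clock: 12.05
tcp_pos: [0.5244, -0.24, 0.1663]
eef_rot: [3.14, 0.0, -1.573]
ft_force: [-0.6, -0.1, -3.1]
finger_gap: 0.66
grasp_force: 20.0
clock: 12.38
tcp_pos: [0.5256, -0.2457, 0.1672]
eef_rot: [3.141, 0.0, -1.57]
ft_force: [0.2, 0.6, -2.6]
finger_gap: 0.663
grasp_force: 20.0
```

```bash
python3 -m inch '[[[0,0,0],[0,0,6],0.55],[[0,0,0],[0,0,18],0.55],[[0,0,0],[0,0,34],0.55],[[0,0,0],[0,0,50],0.55],[[0,0,0],[0,0,64],0.55],[[0,0,0],[0,0,74],0.55],[[0,0,0],[0,0,80],0.55],[[0,0,0],[0,0,84],0.55],[[0,0,0],[0,0,85.5],0.55],[[0,0,0],[0,0,86],0.55]]' && python3 -m inch '[[[0,0,0],[0,0,0.5],0.55],[[0,0,0],[0,0,1],0.55],[[0,0,0],[0,0,1.3],0.55],[[0,0,0],[0,0,1.3],0.55],[[0,0,0],[0,0,1.3],0.55]]'
```

```text
clock: 13.22
tcp_pos: [0.5261, -0.2463, 0.0815]
eef_rot: [-3.141, -0.0, -1.57]
ft_force: [0.3, -0.0, -2.7]
finger_gap: 0.668
grasp_force: 20.0
clock: 13.63
tcp_pos: [0.5259, -0.2465, 0.0802]
eef_rot: [-3.141, -0.0, -1.571]
ft_force: [-0.9, -0.0, -2.9]
finger_gap: 0.661
grasp_force: 20.0
```

```bash
python3 -m inch '[[[0,0,0],[0,0,0.4],0.55],[[0,0,0],[0,0,0.8],0.55],[[0,0,0],[0,0,1.0],0.55],[[0,0,0],[0,0,1.0],0.55]]'
```

```text
clock: 13.97
tcp_pos: [0.526, -0.2467, 0.0796]
eef_rot: [-3.141, -0.0, -1.57]
ft_force: [-1.2, 0.1, 5.7]
finger_gap: 0.663
grasp_force: 20.0
```

```bash
python3 -m inch '[[[0,0,0],[0,0,0],0.75],[[0,0,0],[0,0,0],0.85],[[0,0,0],[0,0,0],1],[[0,0,0],[0,0,0],1],[[0,0,0],[0,0,0],1]]' && python3 -m inch '[[[0,0,0],[0,0,-12],1],[[0,0,0],[0,0,-40],1],[[0,0,0],[0,0,-75],1],[[0,0,0],[0,0,-110],1],[[0,0,0],[0,0,-135],1],[[0,0,0],[-30,-12,-145],1],[[0,0,0],[-68,-27,-145],1],[[0,0,0],[-106,-42,-145],1],[[0,0,0],[-144,-58,-145],1],[[0,0,0],[-180,-72,-145],1]]' && python3 -m inch '[[[0,0,0],[-35,-14,0],1],[[0,0,0],[-60,-24,0],1],[[0,0,0],[-79.5,-32,0],1],[[0,0,0],[-79.5,-32,0],1],[[0,0,0],[-79.5,-32,0],1]]'
python3 - <<'E'
from h import *
c=cam('side'); im=c['image']; cv2.imwrite('pics/s3.png',cv2.resize(im[150:350,230:430,::-1],None,fx=3,fy=3,interpolation=2))
E
```

```text
clock: 14.38
tcp_pos: [0.5258, -0.2464, 0.0788]
eef_rot: [3.142, 0.0, -1.571]
ft_force: [-0.1, -0.0, 0.9]
finger_gap: 0.965
grasp_force: 0.0
clock: 15.22
tcp_pos: [0.5983, -0.0645, 0.2242]
eef_rot: [-3.141, 0.0, -1.571]
ft_force: [0.4, -0.4, -0.8]
finger_gap: 0.995
grasp_force: 0.0
clock: 15.63
tcp_pos: [0.6299, 0.0142, 0.2234]
eef_rot: [3.141, -0.0, -1.569]
ft_force: [0.1, -0.4, 0.5]
finger_gap: 1.0
grasp_force: 0.0
```

View pics/s3.png

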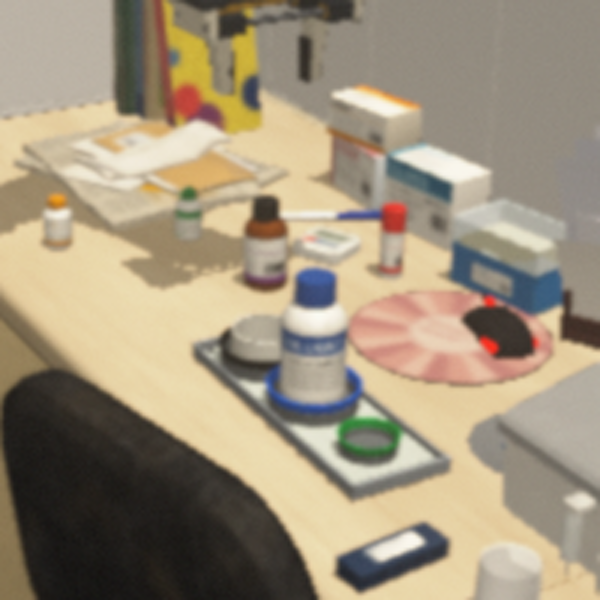

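The blue bottle stands upright in the blue cup at (318,345) and nothing else moved. Next is the black-capped bottle.

```bash
python3 -m inch '[[[0,0,0],[0,0,15],1],[[0,0,0],[0,0,45],1],[[0,0,0],[0,0,80],1],[[0,0,0],[0,0,115],1],[[0,0,0],[0,0,145],1],[[0,0,0],[0,0,165],1],[[0,0,0],[0,0,177],1],[[0,0,0],[0,0,182],1],[[0,0,0],[0,0,183],1],[[0,0,0],[0,0,183],1]]' 15 && python3 -m inch '[[[0,0,0],[0,0,0],0.7],[[0,0,0],[0,0,0],0.45],[[0,0,0],[0,0,0],0.45],[[0,0,0],[0,0,0],0.45],[[0,0,0],[0,0,0],0.45],[[0,0,0],[0,0,0],0.45],[[0,0,0],[0,0,0],0.45]]' 15
```

```text
clock: 16.52
tcp_pos: [0.6305, 0.0128, 0.042]
eef_rot: [-3.14, 0.0, -1.571]
ft_force: [0.5, 0.1, 0.3]
finger_gap: 0.998
grasp_force: 0.0
clock: 17.1
tcp_pos: [0.6302, 0.0132, 0.0412]
eef_rot: [-3.141, 0.0, -1.571]
ft_force: [-0.2, 0.4, 0.3]
finger_gap: 0.533
grasp_force: 9.5
```

```bash
python3 -m inch '[[[0,0,0],[0,0,0],0.45],[[0,0,0],[0,0,-3],0.45],[[0,0,0],[0,0,-12],0.45],[[0,0,0],[0,0,-28],0.45],[[0,0,0],[0,0,-46],0.45],[[0,0,0],[0,0,-64],0.45],[[0,0,0],[0,0,-78],0.45],[[0,0,0],[0,0,-84],0.45],[[0,0,0],[0,0,-85],0.45],[[0,0,0],[5,3,-85],0.45]]' && python3 -m inch '[[[0,0,0],[12,7,0],0.45],[[0,0,0],[32,19,0],0.45],[[0,0,0],[58,35,0],0.45],[[0,0,0],[86,52,0],0.45],[[0,0,0],[112,68,0],0.45],[[0,0,0],[134,81,0],0.45],[[0,0,0],[150,91,0],0.45],[[0,0,0],[159,96.5,0],0.45],[[0,0,0],[162.5,98.5,0],0.45],[[0,0,0],[162.5,98.5,0],0.45]]' && python3 -m inch '[[[0,0,0],[0,0,0],0.45],[[0,0,0],[0,0,0],0.45]]'
python3 - <<'E'
from h import *
c=cam('side'); im=c['image']; cv2.imwrite('pics/s4.png',cv2.resize(im[150:350,230:430,::-1],None,fx=3,fy=3,interpolation=2))
E
```

```text
clock: 17.93
tcp_pos: [0.627, 0.0085, 0.1261]
eef_rot: [-3.141, 0.0, -1.57]
ft_force: [-0.5, 1.0, -2.1]
finger_gap: 0.528
grasp_force: 14.9
clock: 18.77
tcp_pos: [0.5274, -0.1552, 0.1255]
eef_rot: [3.141, 0.0, -1.572]
ft_force: [-0.3, 0.1, -0.5]
finger_gap: 0.531
grasp_force: 14.9
clock: 18.93
tcp_pos: [0.5287, -0.1539, 0.1257]
eef_rot: [3.141, 0.0, -1.57]
ft_force: [-0.0, -0.1, -1.5]
finger_gap: 0.531
grasp_force: 14.9
```

View pics/s4.png

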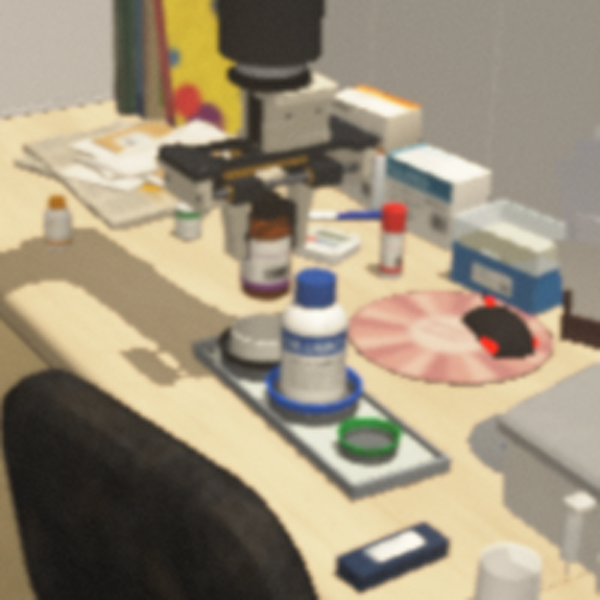

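The bottle hangs upright in the grip above the sleeve. Lowering.

```bash
python3 -m inch '[[[0,0,0],[0,0,5],0.45],[[0,0,0],[0,0,14],0.45],[[0,0,0],[0,0,25],0.45],[[0,0,0],[0,0,36],0.45],[[0,0,0],[0,0,47],0.45],[[0,0,0],[0,0,57],0.45],[[0,0,0],[0,0,64],0.45],[[0,0,0],[0,0,68],0.45],[[0,0,0],[0,0,70],0.45],[[0,0,0],[0,0,71],0.45]]' && python3 -m inch '[[[0,0,0],[0,0,0.5],0.45],[[0,0,0],[0,0,1],0.45],[[0,0,0],[0,0,1.3],0.45],[[0,0,0],[0,0,1.3],0.45],[[0,0,0],[0,0,1.3],0.45]]'
```

```text
clock: 19.82
tcp_pos: [0.5283, -0.1544, 0.0547]
eef_rot: [3.141, -0.0, -1.571]
ft_force: [-0.1, -0.5, -0.3]
finger_gap: 0.529
grasp_force: 14.9
clock: 20.23
tcp_pos: [0.5284, -0.1544, 0.0539]
eef_rot: [-3.141, 0.0, -1.571]
ft_force: [0.2, -0.0, -0.8]
finger_gap: 0.528
grasp_force: 14.9
```

```bash
python3 -m inch '[[[0,0,0],[0,0,0.4],0.45],[[0,0,0],[0,0,0.8],0.45],[[0,0,0],[0,0,1.0],0.45],[[0,0,0],[0,0,1.0],0.45]]'
```

```text
clock: 20.57
tcp_pos: [0.5284, -0.1545, 0.0531]
eef_rot: [-3.141, -0.0, -1.571]
ft_force: [-2.2, 0.3, 5.1]
finger_gap: 0.53
grasp_force: 14.9
```

```bash
python3 -m inch '[[[0,0,0],[0,0,0],0.6],[[0,0,0],[0,0,0],0.7],[[0,0,0],[0,0,0],0.85],[[0,0,0],[0,0,0],0.9],[[0,0,0],[0,0,0],0.9]]' && python3 -m inch '[[[0,0,0],[0,0,-12],0.9],[[0,0,0],[0,0,-40],0.9],[[0,0,0],[0,0,-75],0.9],[[0,0,0],[0,0,-110],0.9],[[0,0,0],[0,0,-135],0.9],[[0,0,0],[-30,-9,-147],0.9],[[0,0,0],[-68,-20,-147],0.9],[[0,0,0],[-106,-31,-147],0.9],[[0,0,0],[-144,-42,-147],0.9],[[0,0,0],[-180,-52,-147],0.9]]' && python3 -m inch '[[[0,0,0],[-35,-10,0],0.9],[[0,0,0],[-70,-20,0],0.9],[[0,0,0],[-105,-30,0],0.9],[[0,0,0],[-130,-37,0],0.9],[[0,0,0],[-139.5,-40,0],0.8],[[0,0,0],[-139.5,-40,0],0.8],[[0,0,0],[-139.5,-40,0],0.8]]'
python3 - <<'E'
from h import *
c=cam('side'); im=c['image']; cv2.imwrite('pics/s5.png',cv2.resize(im[150:350,230:430,::-1],None,fx=3,fy=3,interpolation=2))
E
```

```text
clock: 20.98
tcp_pos: [0.5282, -0.1544, 0.0525]
eef_rot: [3.141, -0.0, -1.571]
ft_force: [0.4, 0.2, 0.0]
finger_gap: 0.839
grasp_force: 0.0
clock: 21.82
tcp_pos: [0.5805, 0.0274, 0.1999]
eef_rot: [-3.141, 0.0, -1.571]
ft_force: [1.4, -0.3, 0.6]
finger_gap: 0.899
grasp_force: 0.0
clock: 22.4
tcp_pos: [0.6199, 0.1652, 0.1991]
eef_rot: [3.141, -0.001, -1.57]
ft_force: [-0.6, -0.9, 0.6]
finger_gap: 0.806
grasp_force: 0.0
```

View pics/s5.png

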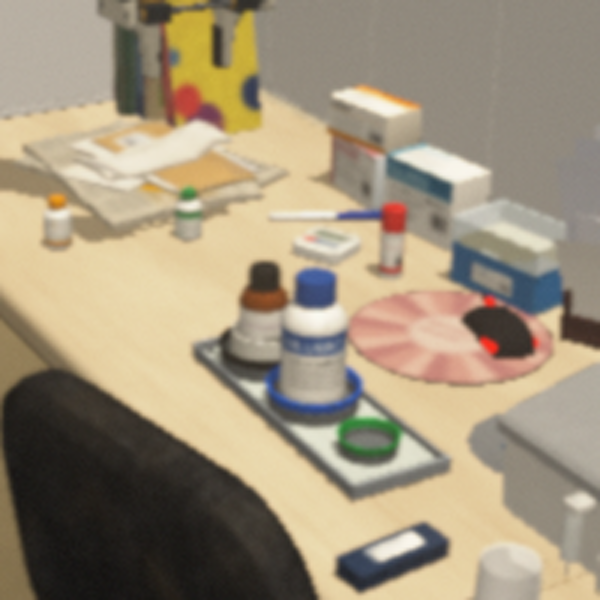

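The black bottle stands upright inside the sleeve at (264,320). Next is the green-capped bottle.

```bash
python3 -m inch '[[[0,0,0],[0,0,15],0.8],[[0,0,0],[0,0,45],0.8],[[0,0,0],[0,0,80],0.8],[[0,0,0],[0,0,112],0.8],[[0,0,0],[0,0,140],0.8],[[0,0,0],[0,0,160],0.8],[[0,0,0],[0,0,173],0.8],[[0,0,0],[0,0,179],0.8],[[0,0,0],[0,0,180],0.8],[[0,0,0],[0,0,180],0.8]]' 10 && python3 -m inch '[[[0,0,0],[0,0,0],0.5],[[0,0,0],[0,0,0],0.25],[[0,0,0],[0,0,0],0.25],[[0,0,0],[0,0,0],0.25],[[0,0,0],[0,0,0],0.25],[[0,0,0],[0,0,0],0.25],[[0,0,0],[0,0,0],0.25],[[0,0,0],[0,0,0],0.25]]' 10
```

```text
clock: 23.28
tcp_pos: [0.6206, 0.1644, 0.0202]
eef_rot: [-3.141, 0.0, -1.572]
ft_force: [-0.2, -0.5, -0.2]
finger_gap: 0.796
grasp_force: 0.0
clock: 23.95
tcp_pos: [0.6205, 0.1653, 0.0199]
eef_rot: [-3.141, 0.0, -1.571]
ft_force: [-0.0, -0.6, 1.4]
finger_gap: 0.353
grasp_force: 10.0
```

```bash
python3 -m inch '[[[0,0,0],[0,0,-4],0.25],[[0,0,0],[0,0,-14],0.25],[[0,0,0],[0,0,-32],0.25],[[0,0,0],[0,0,-56],0.25],[[0,0,0],[0,0,-84],0.25],[[0,0,0],[0,0,-112],0.25],[[0,0,0],[0,0,-140],0.25],[[0,0,0],[0,0,-162],0.25],[[0,0,0],[0,0,-175],0.25],[[0,0,0],[0,0,-180],0.25]]' && python3 -m inch '[[[0,0,0],[6,1,0],0.25],[[0,0,0],[18,4,0],0.25],[[0,0,0],[38,7,0],0.25],[[0,0,0],[66,13,0],0.25],[[0,0,0],[98,19,0],0.25],[[0,0,0],[132,25,0],0.25],[[0,0,0],[166,32,0],0.25],[[0,0,0],[200,39,0],0.25],[[0,0,0],[234,45,0],0.25],[[0,0,0],[268,52,0],0.25]]' && python3 -m inch '[[[0,0,0],[34,7,0],0.25],[[0,0,0],[68,13,0],0.25],[[0,0,0],[102,20,0],0.25],[[0,0,0],[136,26,0],0.25],[[0,0,0],[168,32,0],0.25],[[0,0,0],[194,37,0],0.25],[[0,0,0],[215,41,0],0.25],[[0,0,0],[228,44,0],0.25],[[0,0,0],[235,45,0],0.25],[[0,0,0],[236,45,0],0.25]]' && python3 -m inch '[[[0,0,0],[0,0,0],0.25],[[0,0,0],[0,0,0],0.25],[[0,0,0],[0,0,0],0.25]]'
```

```text
clock: 24.78
tcp_pos: [0.6213, 0.1654, 0.2036]
eef_rot: [-3.137, 0.002, -1.571]
ft_force: [0.1, 0.1, 0.0]
finger_gap: 0.353
grasp_force: 10.0
clock: 25.62
tcp_pos: [0.5662, -0.1053, 0.1981]
eef_rot: [3.139, -0.0, -1.571]
ft_force: [0.6, -0.6, -0.7]
finger_gap: 0.351
grasp_force: 10.0
clock: 26.45
tcp_pos: [0.5221, -0.3399, 0.1986]
eef_rot: [3.14, 0.001, -1.573]
ft_force: [0.5, 0.2, -1.0]
finger_gap: 0.353
grasp_force: 10.0
clock: 26.7
tcp_pos: [0.5236, -0.3379, 0.1997]
eef_rot: [-3.141, 0.0, -1.57]
ft_force: [0.2, -0.3, -1.2]
finger_gap: 0.353
grasp_force: 10.0
```

Descend to TCP ≈ 0.0335, then creep to contact.

```bash
python3 -m inch '[[[0,0,0],[0,0,8],0.25],[[0,0,0],[0,0,26],0.25],[[0,0,0],[0,0,52],0.25],[[0,0,0],[0,0,80],0.25],[[0,0,0],[0,0,108],0.25],[[0,0,0],[0,0,132],0.25],[[0,0,0],[0,0,149],0.25],[[0,0,0],[0,0,159],0.25],[[0,0,0],[0,0,164],0.25],[[0,0,0],[0,0,166],0.25]]' && python3 -m inch '[[[0,0,0],[0,0,0.4],0.25],[[0,0,0],[0,0,0.8],0.25],[[0,0,0],[0,0,1],0.25],[[0,0,0],[0,0,1],0.25],[[0,0,0],[0,0,1],0.25]]'
```

```text
clock: 27.53
tcp_pos: [0.5233, -0.3385, 0.033]
eef_rot: [3.141, 0.0, -1.57]
ft_force: [-0.1, 0.2, -0.2]
finger_gap: 0.354
grasp_force: 10.0
clock: 27.95
tcp_pos: [0.5236, -0.3391, 0.0334]
eef_rot: [-3.14, -0.0, -1.571]
ft_force: [-0.5, -0.6, -0.6]
finger_gap: 0.353
grasp_force: 10.0
```

```bash
python3 -m inch '[[[0,0,0],[0,0,0.4],0.25],[[0,0,0],[0,0,0.8],0.25],[[0,0,0],[0,0,1.0],0.25],[[0,0,0],[0,0,1.0],0.25],[[0,0,0],[0,0,1.0],0.25]]'
```

```text
clock: 28.37
tcp_pos: [0.5234, -0.339, 0.0319]
eef_rot: [-3.141, -0.0, -1.571]
ft_force: [-0.7, -0.2, 2.6]
finger_gap: 0.357
grasp_force: 10.0
```

```bash
python3 -m inch '[[[0,0,0],[0,0,0],0.4],[[0,0,0],[0,0,0],0.5],[[0,0,0],[0,0,0],0.65],[[0,0,0],[0,0,0],0.7],[[0,0,0],[0,0,0],0.7]]' && python3 -m inch '[[[0,0,0],[0,0,-10],0.7],[[0,0,0],[0,0,-35],0.7],[[0,0,0],[0,0,-70],0.7],[[0,0,0],[0,0,-105],0.7],[[0,0,0],[0,0,-140],0.7],[[0,0,0],[0,0,-170],0.7],[[0,0,0],[-35,0,-190],0.7],[[0,0,0],[-70,0,-200],0.7],[[0,0,0],[-105,0,-200],0.7],[[0,0,0],[-140,0,-200],0.7]]' && python3 -m inch '[[[0,0,0],[-38,0,0],0.7],[[0,0,0],[-76,0,0],0.7],[[0,0,0],[-114,0,0],0.7],[[0,0,0],[-150,0,0],0.7],[[0,0,0],[-190,0,0],0.7],[[0,0,0],[-230,0,0],0.7],[[0,0,0],[-260,0,0],0.7],[[0,0,0],[-260,0,0],0.7],[[0,0,0],[-260,0,0],0.7],[[0,0,0],[-260,0,0],0.7]]'
python3 - <<'E'
from h import *
c=cam('side'); t=cam('top'); a=cv2.resize(c['image'][180:330,260:410],(500,500),interpolation=2); b=cv2.resize(t['image'][230:310,330:470],(300,171),interpolation=2)
o=np.zeros((500,800,3),np.uint8); o[:,:500]=a; o[:171,500:]=b; cv2.imwrite('pics/f.png',o[:,:,::-1])
W=world(t)
for n,(x,y),lo in [('blue',(.526,-.2466),.125),('black',(.5285,-.1545),.1),('green',(.5235,-.3384),.058)]:
    m=(abs(W[...,0]-x)<.03)&(abs(W[...,1]-y)<.03)&(W[...,2]>lo)&(W[...,2]<lo+.05); print(n,W[m].mean(0).round(4),np.percentile(W[m][:,2],90).round(4),m.sum())
E
```

```text
clock: 28.78
tcp_pos: [0.5233, -0.3389, 0.0316]
eef_rot: [3.141, 0.0, -1.571]
ft_force: [-0.6, 0.3, -0.8]
finger_gap: 0.64
grasp_force: 0.0
clock: 29.62
tcp_pos: [0.5233, -0.1978, 0.2337]
eef_rot: [-3.139, -0.0, -1.572]
ft_force: [1.2, 0.3, -0.7]
finger_gap: 0.695
grasp_force: 0.0
clock: 30.45
tcp_pos: [0.5231, 0.061, 0.2322]
eef_rot: [-3.141, 0.0, -1.57]
ft_force: [-0.4, -1.4, -0.4]
finger_gap: 0.696
grasp_force: 0.0
blue [ 0.5272 -0.2409  0.1373] 0.1407 245
black [ 0.5283 -0.1535  0.1101] 0.1131 145
green [ 0.5244 -0.3352  0.0688] 0.0737 74
```

View pics/f.png

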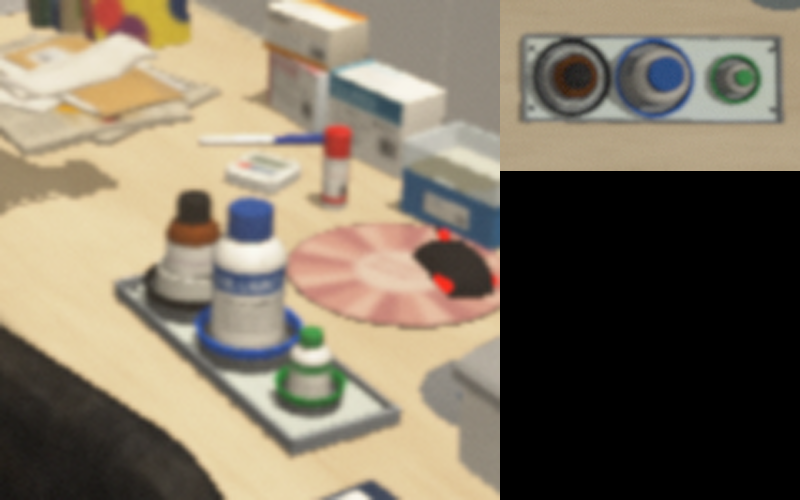

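All three bottles stand upright in their cups, black-capped one inside the sleeve. Their tops are at 138, 111 and 71 mm as expected, and the gripper is clear.

```bash
python3 -c "from cell import workorder; print(workorder.job_done())"
```

```text
the job is handed in; nothing more can be done
None
```

The carrier is loaded and handed in at about 30 s on the robot clock: the blue, black and green bottles stand upright in their matching cups, the black one inside the seated white sleeve, and I did not touch the orange-capped bottle, timer or cuvette case.

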